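Find the worn lever pivot and ring it

TASK

Two sprung hold-down levers are screwed to the bench, and one of them has a worn, slack pivot. Rock the left lever a good ten degrees away from you and then as far back towards you past upright, do the same with the right one, and note which gives way without springing back. Then slip the red reject ring over the slack lever so that it lies flat on its housing, and never put it on the sound one.

Things in the scene. Friction and masses are not known exactly. Their poses are not given: they have to be found in the camera images.
- pivot_a_top (a point): Lever pivot A; one of the two is worn. Round grey housing, 48 mm, on a dark 80 x 80 x 8 mm flange fixed to the bench, an upright lever in its top. Point: centre of the housing's flat top, 32 mm above the bench, 10 mm above the hinge pin. x: the lever's swing direction, away from the robot, turned up to 20 degrees; y: hinge direction; z up. Either pivot may be the left or right one.
- lever_a (a joint): Lean of lever A, rad: 0 upright, + knob away from the robot (+x), - towards it, stops at +-0.4. Stem 10 mm thick; black knob 16 mm thick, 42 to 73 mm above the pin, top 95 mm above the bench. A sound lever resists (6 N at the knob for 10 degrees, 13 N at the stop) and springs upright when let go; a worn one yields to under 1 N and stays where left.
- pivot_b_top (a point): Lever pivot B; one of the two is worn. Round grey housing, 48 mm, on a dark 80 x 80 x 8 mm flange fixed to the bench, an upright lever in its top. Point: centre of the housing's flat top, 32 mm above the bench, 10 mm above the hinge pin. x: the lever's swing direction, away from the robot, turned up to 20 degrees; y: hinge direction; z up. Either pivot may be the left or right one.
- lever_b (a joint): Lean of lever B, rad: 0 upright, + knob away from the robot (+x), - towards it, stops at +-0.4. Stem 10 mm thick; black knob 16 mm thick, 42 to 73 mm above the pin, top 95 mm above the bench. A sound lever resists (6 N at the knob for 10 degrees, 13 N at the stop) and springs upright when let go; a worn one yields to under 1 N and stays where left.
- ring_center (a point): Loose red plastic reject ring lying flat on the bench between the pivots: outer diameter 58 mm, hole 38 mm, 24 mm high, 60 g. This point is the middle of its hole, half-way up. It goes over a lever's knob and rests on the flat top of the round housing, which is narrower than the ring, so this point then stands 44 mm above the bench.
Not all that is in view belongs to the job. Leave any pink look-alike of the part that bears pivot_a_top alone.

How it is judged:
By the outcome, as a careful person would: the job done as asked, in the order asked, and still so for the second after the job is handed in, with the robot touching nothing.
It also fails if it takes over 58 s, if anything falls off the work surface, if the arm or the gripper's body presses on something with over 40 N, if the wrist force passes 120 N, or if a joint passes its speed limit or range.

ROBOT

A 6-joint arm with a two-finger parallel gripper is mounted at the origin on a cart in front of the work surface, level with it; the furniture and walls round the work are solid. World frame = base frame: x ahead of the robot, y to its left, z up, the work surface at z = 0. Lengths are in m, angles in rad, forces in N, time in s.
With the tool pointing down it reaches from about 0.4 to 0.825 m from the base axis. Payload 7 kg.
Tool frame: the origin (TCP) lies midway between the tips of the shut fingers; the grasp point (between the pads) lies arm.grip_depth behind it (arm.grip_depth is the distance from the TCP to the grasp point, in m); x points along the fingers, y is the direction in which the jaws open and shut, and the axes are right-handed (so a half turn about x gives the same grasp; the last joint's range is limited). The gripper opens to 85 mm and grips with 20 to 120 N. Pads are 22 mm wide; open, the fingers measure 114 mm over their backs; the gripper's body (76 mm by 85 mm) begins 54 mm behind the grasp point. The pads swing forward as they close: fully open they stand 13 mm farther back than shut.
Start: joints at [0.288, 0.359, 0.012, 0, -1.224, -0.288], TCP at [0.675, -0, 0.197] pointing down, gripper open.
Joint ranges: [-3.07, 3.07], [-1.43, 2.12], [-1.02, 1.25], [-3.03, 1.67], [-3.05, -0], [-3.03, 3.03]. Speed limits (rad/s): [2.39, 2.39, 3.01, 3.14, 3.14, 3.14].

INTERFACE

Orientations are given as [roll, pitch, yaw] about the fixed x, y, z axes, in that order (R = Rz(yaw) Ry(pitch) Rx(roll)).
In Python, from rig import arm gives the robot as it stands. Calls block until the motion is done:
- arm.move_to(position, orientation): joint-space move of the TCP to a pose.
- arm.move_l(position, feed=0.15, attitude=None, stop_force=None): straight line of the TCP; attitude=None keeps the orientation; feed is the mean speed in m/s. With stop_force (N) it stops when the force on the tool has changed by that much, and returns True; else False.
- arm.movej(angles): joint-space move.
- arm.command_gripper(opening, squeeze=None): finger opening in m; squeeze is the grip in N (None keeps the last); returns when the fingers have stopped.
- arm.dwell(seconds).
- arm.ik(position, orientation): joint angles nearest the present ones, or None.
- arm.capture(name): name is "scene" or "side" or "wrist"; returns a dict with "img" (400x640x3 uint8, blue, green, red), "intrinsics" (3x3 intrinsics, pixels), "pose" (4x4, takes a point from camera to world coordinates). Camera axes: x right, y down, z forward; pixel columns grow to the right and rows downward; lengths in m; the calibration is good to about 2 mm. A picture is of the moment at which its call begins. There is no depth.
A pose or a line that the arm cannot do raises arm.Unreachable and nothing moves.
- arm.finish_job(): hands the job in, once; it reports no verdict.
Readings, each from a call of its own:
- arm.get_clock(): time.
- arm.get_q(): joint angles.
- arm.get_qvel(): joint speeds.
- arm.get_tau(): joint torques, N m.
- arm.get_tool_pos(): TCP position.
- arm.get_orientation(): TCP orientation.
- arm.get_ft_force(): force on the tool from outside, world axes, zero at the start.
- arm.get_ft_torque(): the same for the moment, N m.
- arm.get_grip_width(): finger opening in m.
Only numpy, scipy, OpenCV 4.12 (cv2) and the standard library are available. Lean on these libraries where they do the work, as an engineer would, in place of code of your own. Each camera call takes 0.05 s, during which the arm holds its last target. There are 200 camera calls.

## Working session

There is one attempt and no reset: what is moved stays moved. The work goes in short steps, each a Python script; the robot and the scene stay as the last script left them, time stands still between calls to the robot, and variables do not carry over. Pictures are saved under pics/ and viewed, about 8 in all and at most 12, crops included, and the job is handed in when it is done.

```bash
ls; mkdir -p pics; python3 - <<'E'
from rig import arm
import cv2,json,numpy as np
for n in ["scene","side","wrist"]:
    c=arm.capture(n); cv2.imwrite(f"pics/{n}0.png",c["img"])
    np.savez(f"pics/{n}0.npz",K=c["intrinsics"],T=c["pose"])
    print(n,np.round(c["intrinsics"],1).tolist(),np.round(c["pose"],3).tolist())
print(arm.grip_depth,arm.get_orientation(),arm.get_clock(),arm.get_tool_pos())
E
```

```text
pics
scene [[371.0, 0.0, 323.2], [0.0, 371.0, 200.3], [0.0, 0.0, 1.0]] [[0.435, -0.459, 0.774, -0.236], [-0.9, -0.224, 0.374, -0.444], [0.002, -0.86, -0.511, 0.466], [0.0, 0.0, 0.0, 1.0]]
side [[460.9, 0.0, 316.4], [0.0, 460.9, 199.7], [0.0, 0.0, 1.0]] [[-0.987, -0.079, 0.138, 0.301], [-0.158, 0.57, -0.807, 0.543], [-0.015, -0.818, -0.575, 0.545], [0.0, 0.0, 0.0, 1.0]]
wrist [[277.2, 0.0, 322.3], [0.0, 277.2, 197.9], [0.0, 0.0, 1.0]] [[-1.0, 0.0, -0.001, 0.675], [0.0, 0.959, 0.282, -0.072], [0.001, 0.282, -0.959, 0.373], [0.0, 0.0, 0.0, 1.0]]
0.0187 [ 1.67575391  1.56955896 -3.03674663] 0.15 [ 6.74615126e-01 -3.96964151e-05  1.96001208e-01]
```

View pics/scene0.png

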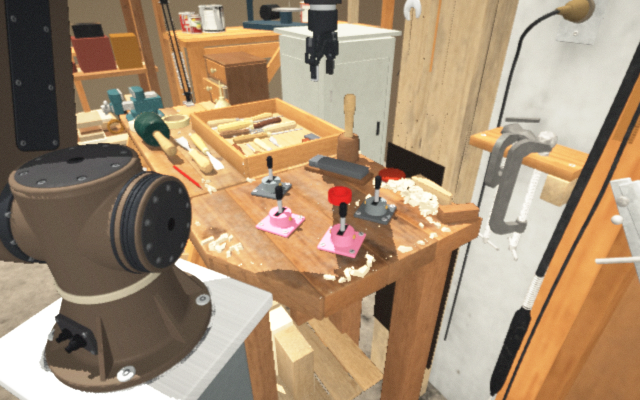

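View pics/wrist0.png

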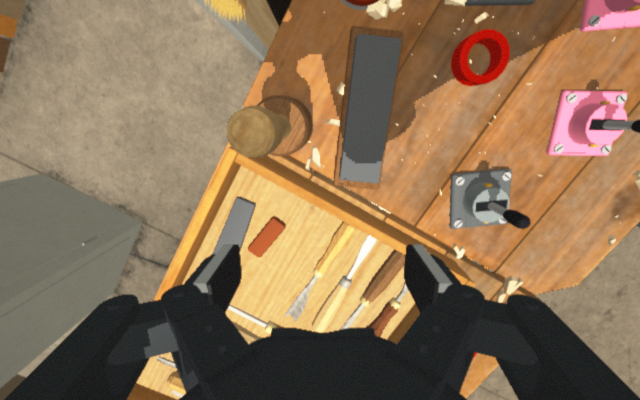

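View pics/side0.png

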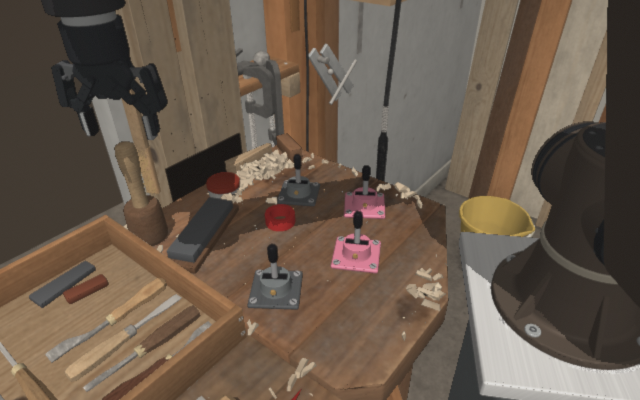

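Wrist view: left grey pivot at (489,205), ring at (480,57), and a pink look-alike at (590,122). Side view: grey pivots at (275,285) (left) and (298,190) (right), pink ones at (357,250) and (365,203), ring at (280,217). There is also a red dish at (222,183). Scene view: grey at (272,187) and (375,207), ring at (340,195), red dish at (391,175). I choose the two dark-grey pivots and the ring between them. I'll check that in one close crop.

```bash
python3 - <<'E'
import cv2,numpy as np
s=cv2.imread("pics/side0.png"); c=cv2.imread("pics/scene0.png")
f=lambda im,x,y,w,h,k:cv2.resize(im[y:y+h,x:x+w],None,fx=k,fy=k,interpolation=cv2.INTER_CUBIC)
top=np.hstack([f(s,240,235,80,75,5),f(s,250,145,80,75,5)])
bot=np.hstack([f(c,245,150,80,45,5),f(c,320,165,80,45,5)])
cv2.imwrite("pics/crop1.png",np.vstack([top,bot]))
E
```

```text
(no output)
```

View pics/crop1.png

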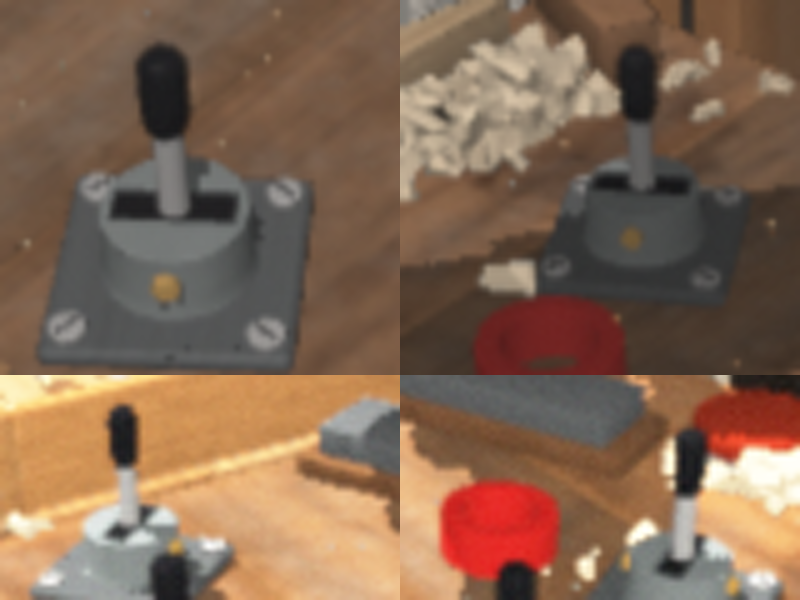

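The crop confirms two dark-grey pivots with yellow pin caps, both levers upright, and the open-holed red ring between them; the red dish is separate.

```bash
cat > h.py <<'E'
import numpy as np
def cam(n):
    d=np.load(f"pics/{n}.npz"); return d["K"],d["T"]
def ray(n,p):
    K,T=cam(n); d=T[:3,:3]@np.linalg.solve(K,[p[0],p[1],1]); return T[:3,3],d/np.linalg.norm(d)
def onz(n,p,z):
    o,d=ray(n,p); return o+d*(z-o[2])/d[2]
def tri(*obs):
    A=np.zeros((3,3));b=np.zeros(3);R=[ray(*x) for x in obs]
    for o,d in R:
        M=np.eye(3)-np.outer(d,d);A+=M;b+=M@o
    p=np.linalg.solve(A,b); return p,[np.linalg.norm((np.eye(3)-np.outer(d,d))@(p-o)) for o,d in R]
E
python3 - <<'E'
from h import *
np.set_printoptions(precision=4,suppress=True)
S={"L":[(259.2,272.2),(297,273.2),(293.2,301.6),(253.2,300.2)],"R":[(285.6,184.4),(315.6,184),(311.2,200.6),(281.2,198.2)]}
for k,v in S.items():
    P=np.array([onz("side0",p,.009) for p in v])
    print(k,P.mean(0),[np.linalg.norm(P[i]-P[i-1]) for i in range(4)])
    for i in range(4):
        d=P[i]-P[i-1]; print(np.degrees(np.arctan2(d[1],d[0])).round(1),end=' ')
    print()
print("knobL",tri(("side0",(272.4,245)),("scene0",(269.4,157)))); print("knobR",tri(("side0",(297.4,155)),("scene0",(378,176.8))))
print("house L",onz("side0",(240+175/5,235+210/5),.032),onz("scene0",(245+131/5,150+150/5),.032), "R",onz("side0",(250+240/5,145+185/5),.032))
print("ring",onz("scene0",(340,191.4),.024),onz("side0",(280,211.3),.024),onz("wrist0",(480,57),.012))
print("Lwrist",onz("wrist0",(490,206),.032))
E
```

```text
L [0.4559 0.0372 0.009 ] [np.float64(0.061680596554242), np.float64(0.06292911775889595), np.float64(0.06211632987800431), np.float64(0.06227262944179702)]
-83.7 -173.9 95.6 5.7 
R [ 0.4711 -0.2335  0.009 ] [np.float64(0.051571959779944804), np.float64(0.06387232153568834), np.float64(0.06170580996899492), np.float64(0.06202275184400061)]
-87.8 -170.8 90.9 -0.0 
knobL (array([0.4555, 0.0357, 0.0944]), [np.float64(0.0001314960047819427), np.float64(0.00013149600478203324)])
knobR (array([ 0.4704, -0.2365,  0.0944]), [np.float64(9.964930518280243e-05), np.float64(9.964930518285682e-05)])
house L [0.4549 0.0395 0.032 ] [0.454  0.0348 0.032 ] R [ 0.4713 -0.2347  0.032 ]
ring [ 0.4893 -0.1391  0.024 ] [ 0.4884 -0.1413  0.024 ] [ 0.4889 -0.1389  0.012 ]
Lwrist [0.4582 0.0395 0.032 ]
```

```bash
cat > rock.py <<'E'
from rig import arm
import numpy as np, cv2
def grab(cam,name):
    c=arm.capture(cam); cv2.imwrite(f"pics/{name}.png",c["img"]); np.savez(f"pics/{name}.npz",K=c["intrinsics"],T=c["pose"])
def rock(c,th,tag,z=.062,op=.030,d=.0185):
    u=np.array([np.cos(th),np.sin(th),0]); p=np.array([c[0],c[1],z]); o=[-np.pi/2-th,np.pi/2,0]
    arm.command_gripper(op)
    arm.move_to(p+[0,0,.06],o); arm.move_l(p,feed=.1)
    f0=arm.get_ft_force(); print(tag,"w",arm.get_grip_width(),"f0",f0.round(2) if hasattr(f0,'round') else f0)
    for s,n in((1,"far"),(-1,"near")):
        arm.move_l(p+s*d*u,feed=.05); arm.dwell(.3)
        print(n,"F along",round(float(np.dot(np.array(arm.get_ft_force())-f0,u)),2),"tcp",np.round(arm.get_tool_pos()-p,4))
        grab("side",f"{tag}_{n}")
    arm.move_l(p,feed=.05); arm.dwell(.2)
    print("mid F",round(float(np.dot(np.array(arm.get_ft_force())-f0,u)),2)); grab("side",f"{tag}_mid")
    print("t",arm.get_clock())
E
python3 - <<'E'
from rock import *
rock((.4555,.0362),np.radians(5.9),"L")
a=[cv2.imread(f"pics/L_{n}.png")[190:310,190:390] for n in("far","near","mid")]
b=cv2.imread("pics/side0.png")[190:310,190:390]
cv2.imwrite("pics/Lm.png",cv2.resize(np.vstack([np.hstack(a[:2]),np.hstack([a[2],b])]),None,fx=2,fy=2,interpolation=cv2.INTER_CUBIC))
E
```

```text
L w 0.029944266194141925 f0 [ 0.05 -0.24  0.05]
far F along -0.61 tcp [0.0182 0.0019 0.    ]
near F along 0.83 tcp [-0.0183 -0.0019 -0.0001]
mid F 0.12
t 5.2833
```

View pics/Lm.png

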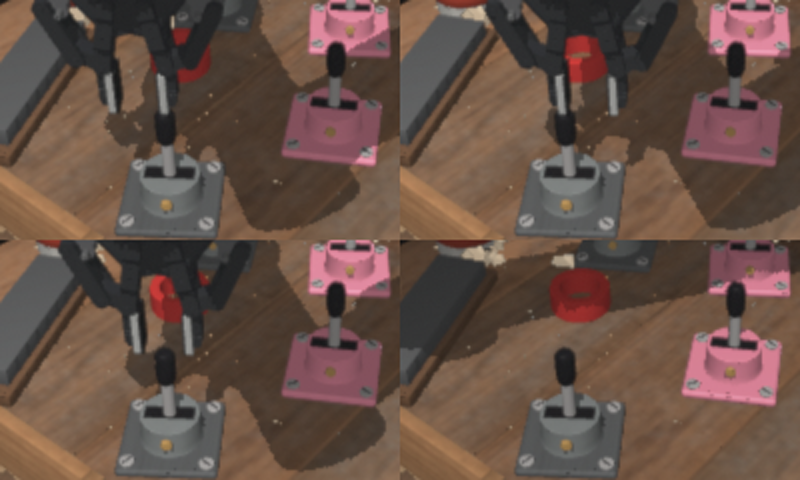

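In the side views the fingertips (mid: ~(258,245) and (285,245)) sit on the same ray as the knob top (272,245). The lever has not moved at all, so the tips are either too high or too far in −y. I'll check from the scene and wrist cameras.

```bash
python3 - <<'E'
from rock import *
print(arm.get_tool_pos(),arm.get_orientation(),arm.get_q(),arm.get_clock())
grab("scene","s1");grab("wrist","w1")
a=cv2.resize(cv2.imread("pics/s1.png")[90:240,200:400],None,fx=2,fy=2,interpolation=cv2.INTER_CUBIC)
b=cv2.imread("pics/w1.png")[100:400,120:520]
cv2.imwrite("pics/m1.png",np.hstack([a,b]))
E
```

```text
[0.45534529 0.03616469 0.06204009] [-0.39003405  1.5707708   1.28378176] [ 5.12570024e-01  1.39384711e-01 -6.36320847e-01 -2.49191913e-05
 -7.95072467e-01 -4.09533088e-01] 5.2833
```

View pics/m1.png

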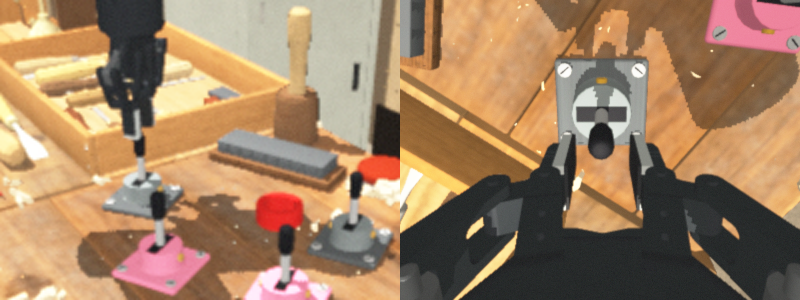

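```bash
python3 - <<'E'
from h import *
np.set_printoptions(precision=4,suppress=True)
for n in("s1","L_mid","w1"): print(n,cam(n)[1][:3,3])
print("mid tips",tri(("scene0",(266.5,158.5)),("side0",(271.5,245.5))))
w=[(120+(568-400)*1,100+140),(120+(633-400),100+140)]
# wrist: tips height if y=.036
for p in [(288,235),(353,235)]:
    o,d=ray("w1",p); print("wrist at y=.036",o+d*(.036-o[1])/d[1], "at z=.094",onz("w1",p,.094))
print("start tips",tri(("scene0",(323,74)),("side0",(120,133))))
E
```

```text
s1 [-0.2365 -0.4441  0.4657]
L_mid [0.3008 0.5429 0.5454]
w1 [ 0.4632 -0.0352  0.2387]
mid tips (array([0.4536, 0.0401, 0.0934]), [np.float64(0.003869369933251635), np.float64(0.0038693699332516592)])
wrist at y=.036 [0.477  0.036  0.0831] at z=.094 [0.476 0.031 0.094]
wrist at y=.036 [0.436  0.036  0.0736] at z=.094 [0.4394 0.0272 0.094 ]
start tips (array([ 0.6781, -0.0007,  0.2496]), [np.float64(0.001818231043570035), np.float64(0.0018182310435699003)])
```

Three views agree that the tips are about 30 mm above the reported TCP: tips z≈0.093, and the gripper is centred over the knob. So that pass went over the knob and touched nothing. I'll go down 27 mm with a force stop, then rock again.

```bash
cat > go.py <<'E'
from rock import *
def mont(tag,y,x,ref="side0"):
    a=[cv2.imread(f"pics/{n}.png")[y:y+120,x:x+150] for n in(f"{tag}_far",f"{tag}_near",f"{tag}_mid",ref)]
    cv2.imwrite(f"pics/{tag}_m.png",cv2.resize(np.vstack([np.hstack(a[:2]),np.hstack(a[2:])]),None,fx=2.5,fy=2.5,interpolation=cv2.INTER_CUBIC))
E
python3 - <<'E'
from go import *
p=np.array(arm.get_tool_pos()); 
hit=arm.move_l([.4555,.0362,.036],feed=.04,stop_force=4); print("hit",hit,arm.get_tool_pos(),arm.get_ft_force())
if not hit:
    th=np.radians(5.9);u=np.array([np.cos(th),np.sin(th),0]);p=np.array([.4555,.0362,.036]);f0=np.array(arm.get_ft_force())
    for s,n in((1,"far"),(-1,"near"),(0,"mid")):
        arm.move_l(p+s*.0185*u,feed=.05); arm.dwell(.3)
        print(n,"F",(np.array(arm.get_ft_force())-f0)@u); grab("side",f"L2_{n}")
    mont("L2",200,200)
print(arm.get_clock())
E
```

```text
hit False [0.45561416 0.03622748 0.03603248] [-0.14117703  0.95220041  0.4170527 ]
far F 0.8455231800109234
near F -0.1843850564191737
mid F 0.36865686147379295
9.1583
```

View pics/L2_m.png

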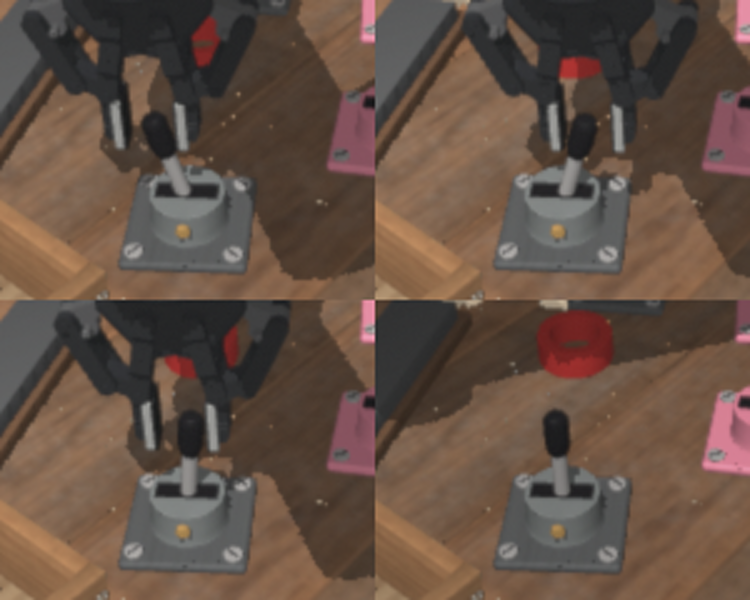

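The left lever now leans clearly both ways: the knob top goes from pixel (272,245) to (261,247) and (283,247), about 15° and 14°. The force stayed under 1 N, and in the mid picture the lever stays leaning about 4° towards the robot. That means left is slack. I'll set it upright and then rock the right one.

```bash
python3 - <<'E'
from go import *
arm.command_gripper(.019,60); arm.command_gripper(.030)
arm.move_l([.4555,.0362,.10],feed=.15)
th=np.radians(.5);u=np.array([np.cos(th),np.sin(th),0]);p=np.array([.4707,-.236,.036]);o=[-np.pi/2-th,np.pi/2,0]
arm.move_to([.4707,-.236,.10],o); hit=arm.move_l(p,feed=.06,stop_force=5); print("hit",hit,arm.get_tool_pos())
if not hit:
    f0=np.array(arm.get_ft_force())
    for s,n in((1,"far"),(-1,"near"),(0,"mid")):
        arm.move_l(p+s*.0185*u,feed=.04); arm.dwell(.3)
        print(n,"F",((np.array(arm.get_ft_force())-f0)).round(2),arm.get_grip_width()); grab("side",f"R_{n}")
    mont("R",110,210)
print(arm.get_clock())
E
```

```text
hit False [ 0.47103728 -0.23609563  0.03640303]
far F [-6.02 -0.09  4.26] 0.029713795080649728
near F [ 7.7   0.88 -2.52] 0.0302898496147971
mid F [ 0.19 -0.12  0.74] 0.029849662086100612
15.9
```

View pics/R_m.png

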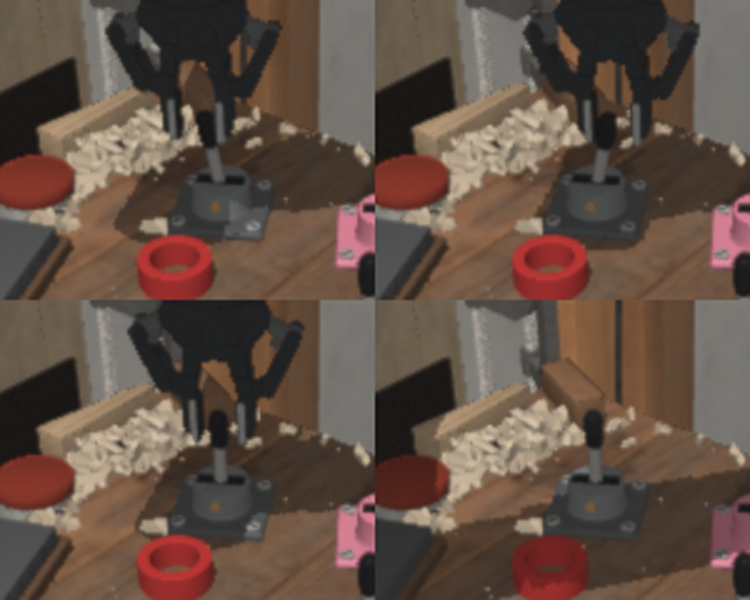

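The right lever resists (−6.0 and +7.7 N) and is upright again in the mid picture, so it is sound. But the knob top moved only about 14 and 12 crop pixels, which is about 8–9°, short of a good ten. I'll rock it again, further.

```bash
python3 - <<'E'
from go import *
th=np.radians(.5);u=np.array([np.cos(th),np.sin(th),0]);p=np.array([.4707,-.236,.034])
arm.move_l(p,feed=.04); f0=np.array(arm.get_ft_force())
for s,n in((1,"far"),(-1,"near"),(0,"mid")):
    arm.move_l(p+s*.0245*u,feed=.04); arm.dwell(.3)
    print(n,"F",((np.array(arm.get_ft_force())-f0)).round(2),arm.get_tool_pos()-p); grab("side",f"R2_{n}")
arm.move_l([.4707,-.236,.11],feed=.15)
grab("side","R2_mid")
arm.command_gripper(.085)
o=[-np.pi/2,np.pi/2,0]
arm.move_to([.4888,-.1400,.06],o); grab("side","ring1")
a=[cv2.imread(f"pics/{n}.png")[y:y+120,x:x+150] for n,y,x in(("R2_far",110,210),("R2_near",110,210),("R2_mid",110,210),("ring1",130,200))]
cv2.imwrite("pics/R2_m.png",cv2.resize(np.vstack([np.hstack(a[:2]),np.hstack(a[2:])]),None,fx=2.5,fy=2.5,interpolation=cv2.INTER_CUBIC))
print(arm.get_clock(),arm.get_tool_pos())
E
```

```text
far F [-10.22   0.61   7.53] [ 0.02131635  0.00022488 -0.00060446]
near F [ 1.178e+01  1.000e-02 -8.100e+00] [-0.02007792 -0.00028293  0.00075111]
mid F [-1.28 -0.34 -0.03] [-1.40084450e-04 -2.94300297e-05  6.12313104e-05]
21.9667 [ 0.48913019 -0.13987314  0.06022555]
```

View pics/R2_m.png

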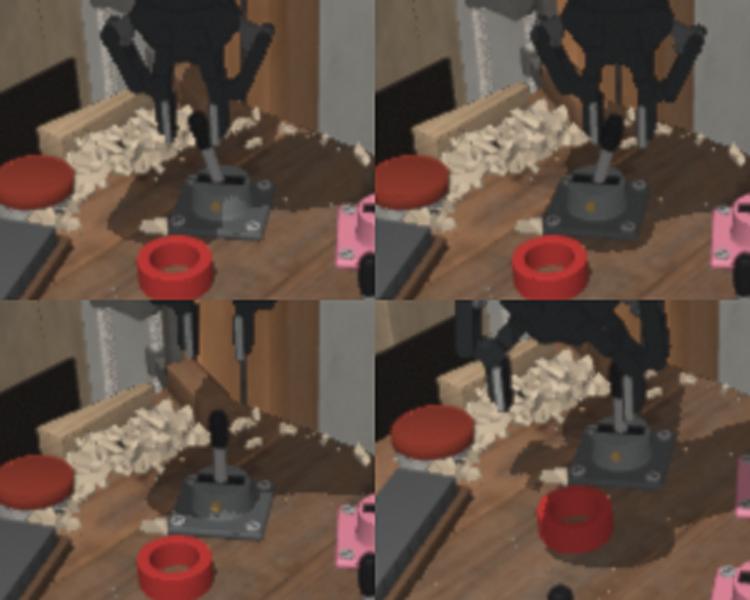

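The right lever leans about 13.5° each way (−10 and +12 N) and stands upright once released: sound, confirmed. Ring at crop (575,520), fingers above it. I'll work out the fingertip height and grasp.

```bash
python3 - <<'E'
from h import *
for p in [(250.8,173.5),(298.5,172)]:
    o,d=ray("side0",p); print(o+d*(-.14-o[1])/d[1])
for n,p in(("side0",(200+200/2.5,130+(507-300)/2.5)),("R2_mid",(210+175/2.5,110+(557-300)/2.5))): print("ring",onz(n,p,.024))
# scene0 red blob
import cv2
im=cv2.imread("pics/R2_mid.png").astype(int); m=((im[...,2]>120)&(im[...,1]<70)&(im[...,0]<70)).astype(np.uint8); m[:,:250]=0; m[:190]=0;m[240:]=0;m[:,310:]=0
y,x=np.nonzero(m); print(x.min(),x.max(),y.min(),y.max(),onz("R2_mid",((x.min()+x.max())/2,(y.min()+y.max())/2),.012))
E
```

```text
[ 0.53733701 -0.14        0.10530811]
[ 0.44879211 -0.14        0.11580075]
ring [ 0.48734514 -0.13662539  0.024     ]
ring [ 0.48734514 -0.13662539  0.024     ]
265 294 204 230 [ 0.48960248 -0.13897491  0.012     ]
```

```bash
python3 - <<'E'
from go import *
o=[-np.pi/2,np.pi/2,0]
arm.move_l([.489,-.139,.02],feed=.15)
hit=arm.move_l([.489,-.139,-.028],feed=.05,stop_force=5); print("hit",hit,arm.get_tool_pos(),arm.get_ft_force())
grab("side","g0")
arm.command_gripper(.045,30); print("w",arm.get_grip_width()); arm.dwell(.2)
arm.move_l([.489,-.139,.07],feed=.12); print("w",arm.get_grip_width(),arm.get_ft_force(),arm.get_tool_pos(),arm.get_clock())
grab("side","g1");grab("scene","g1s")
a=[cv2.imread(f"pics/{n}.png")[y:y+120,x:x+150] for n,y,x in(("g0",140,200),("g1",100,200),("g1s",120,250),("g1",220,200))]
cv2.imwrite("pics/g_m.png",cv2.resize(np.vstack([np.hstack(a[:2]),np.hstack(a[2:])]),None,fx=2.5,fy=2.5,interpolation=cv2.INTER_CUBIC))
E
```

```text
hit False [ 0.48928035 -0.1389953  -0.0277431 ] [ 0.34963876  0.05818347 -0.0874778 ]
w 0.05711595008568693
w 0.0570275926539906 [-0.30178437  0.19874869 -1.34604803] [ 0.48837503 -0.13897606  0.06929471] 25.1
```

View pics/g_m.png

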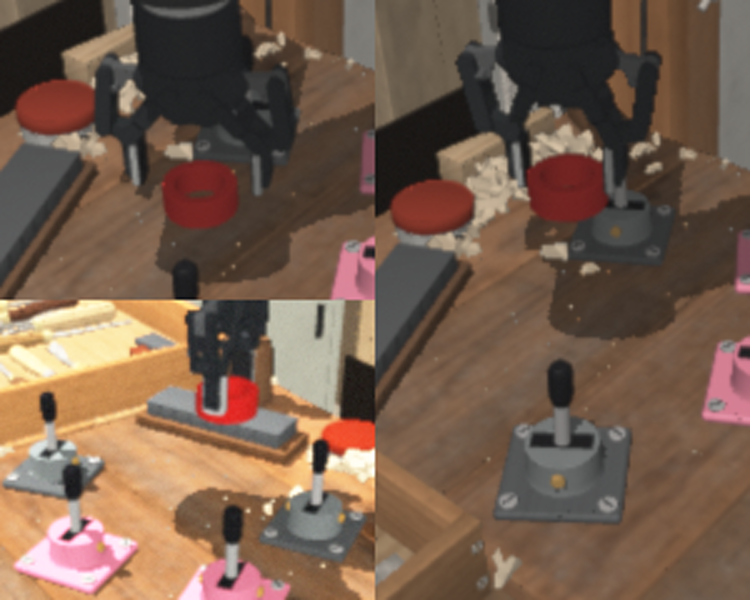

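Ring held level (width 57 mm) and lifted about 97 mm. The left lever at crop (562,380) stands upright again. Next I carry the ring over the left, slack lever.

```bash
python3 - <<'E'
from go import *
arm.move_l([.489,-.139,.10],feed=.12)
x,y=.4557,.0365
arm.move_l([x,y,.10],feed=.12); arm.dwell(.2)
hit=arm.move_l([x,y,.012],feed=.06,stop_force=4); print("hit1",hit,arm.get_tool_pos(),arm.get_ft_force())
if not hit:
    hit=arm.move_l([x,y,.000],feed=.02,stop_force=4); print("hit2",hit,arm.get_tool_pos(),arm.get_ft_force())
grab("side","p0");grab("scene","p0s")
a=[cv2.imread(f"pics/{n}.png")[y:y+120,x:x+150] for n,y,x in(("p0",200,200),("p0s",110,200))]
cv2.imwrite("pics/p_m.png",cv2.resize(np.hstack(a),None,fx=2.6,fy=2.6,interpolation=cv2.INTER_CUBIC))
print(arm.get_clock(),arm.get_grip_width())
E
```

```text
hit1 False [0.45597785 0.03663287 0.01235011] [ 0.38549088  0.46302113 -0.26138002]
hit2 True [0.45588305 0.03661052 0.00467753] [-1.63883468  0.30114978  7.18346363]
29.6 0.056773963874104764
```

View pics/p_m.png

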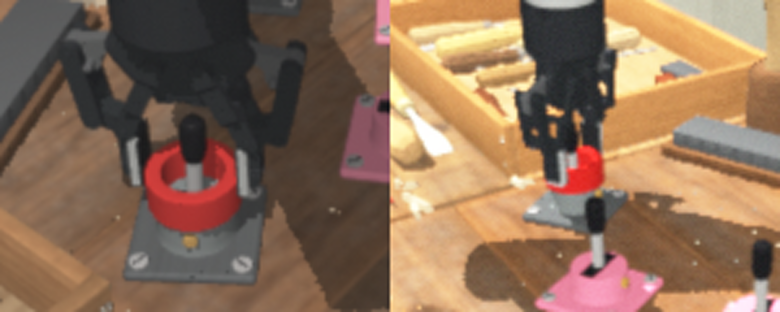

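The ring encircles the left stem and sits on the housing: contact at TCP z 0.0047, against 0.004 expected. I'll release, retreat and check.

```bash
python3 - <<'E'
from go import *
arm.command_gripper(.080); arm.dwell(.2)
x,y=arm.get_tool_pos()[:2]
print(arm.move_l([x,y,.14],feed=.12,stop_force=15)); arm.dwell(.2)
grab("side","f0");grab("scene","f0s")
a=[cv2.imread(f"pics/{n}.png")[y:y+120,x:x+150] for n,y,x in(("f0",200,200),("f0s",110,200))]
cv2.imwrite("pics/f_m.png",cv2.resize(np.hstack(a),None,fx=2.6,fy=2.6,interpolation=cv2.INTER_CUBIC))
im=cv2.imread("pics/f0.png").astype(int); m=(im[...,2]>110)&(im[...,1]<80)&(im[...,0]<80); m[:210]=0;m[300:]=0;m[:,:240]=0;m[:,:][:,310:]=0
yy,xx=np.nonzero(m)
from h import onz
print(xx.min(),xx.max(),yy.min(),yy.max(),onz("f0",((xx.min()+xx.max())/2,(yy.min()+yy.max())/2),.044),arm.get_clock(),arm.get_ft_force())
E
```

```text
False
255 292 253 288 [0.45690183 0.03770626 0.044     ] 31.7417 [-0.0486782   0.75773715  0.60930618]
```

View pics/f_m.png

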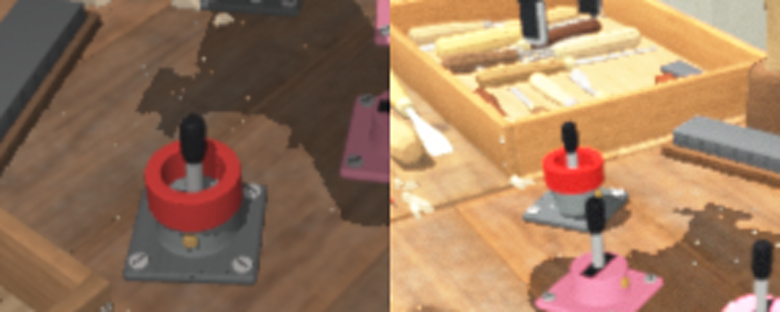

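The ring lies flat and centred on the left housing in both views, the lever is upright and the gripper is clear. I'm handing in.

```bash
python3 -c "
from rig import arm
arm.finish_job(); print(arm.get_clock())"
```

```text
the job is handed in; nothing more can be done
the job is handed in; nothing more can be done
```

The left lever is the slack one, and the red ring now lies flat on its housing. The job is handed in at about 32 s on the robot's clock.

- **Left lever:** it leaned about 15° away and 14° back. It gave way to under 1 N and stayed where it was left, so it is the worn one. I then set it upright.
- **Right lever:** it leaned about 13.5° each way against 10–12 N and sprang upright when let go, so it is sound. The ring was never put on it.
- **Last check:** both views show the ring flat and level on the left housing. Its measured centre is (0.457, 0.038), against the pivot at about (0.456, 0.037). The gripper was touching nothing.

**Checks that disagreed:**
- **Fingertip height:** the tips sit 30–45 mm above the reported TCP, more than the 13 mm given for the opening. The first pass at the left lever went over the knob without touching it, so I repeated it lower.
- **First right rock:** it reached only about 8–9° because the arm yields under load, so I repeated it with a longer stroke.
- **Lean angles:** these were read off the side pictures by scale, so they are good to about 2°.

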